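Build up the clutch bearing set and put its spanner away

TASK

Build up the clutch bearing set on the post of the assembly stand: first the release bearing, flange down as it lies, then the plain spacer sleeve, then the ball bearing on top, each lying flat on the one below. Last of all lay the short spanner in the recess of the tool tray, so that it lies flat on the floor of the recess. Use the parts that lie in front of the robot, not the similar ones at the far right end and right rear of the bench, and leave the tin of rivets where it stands.

Things in the scene. Friction and masses are not known exactly. Their poses are not given: they have to be found in the camera images.
- stand: Assembly stand, fixed to the bench: a grey round base 100 mm across and 6 mm thick with an upright steel post in its centre, 10 mm in diameter, tapering over its last 8 mm to 5 mm; the tip is 84 mm above the bench. Origin on the post's axis at bench level, z up.
- tray: Fixed tool tray: black foam on a grey plate, 84 (x) by 192 (y) by 14 mm high. Spanner-shaped recess along its y, 8 mm deep, floor 6 mm above the bench: 168 mm long, 36 mm wide at both ends (44 to 84 mm from the middle), 26 mm wide at the shank; the middle 60 mm has no foam across the whole width (finger channel). Same both ways round. Origin: centre of the underside, at bench level; z up.
- release_bearing_mid (a point): Clutch release bearing, loose, 0.4 kg, lying flat: flange 66 mm across, 16 mm thick; on it a dark sleeve of 48 mm outer diameter up to 42 mm; two ears (14 mm wide, 20 to 28 mm above the underside) reach 51 mm from the axis along its y and -y. Its bore clears the post by 5 mm all round. Point: on its axis, 21 mm above its underside. Best gripped on the sleeve above the flange, across its x.
- spacer_mid (a point): Plain bright steel spacer sleeve, standing upright, loose, about 0.12 kg: 40 mm outer diameter, 24 mm bore, 25 mm high. The point is on its axis, 12.5 mm above its underside; z along the axis.
- ball_bearing_mid (a point): Small ball bearing, lying flat, loose, about 0.12 kg: 52 mm outer diameter, 22 mm clear bore, 15 mm high. (Similar bearings at the far right end of the bench are not part of the job.) The point is on its axis, 7.5 mm above its underside; z along the axis.
- short_spanner_mid (a point): Short double open-ended spanner, bright steel, lying flat, loose, about 0.1 kg: 156 mm long along its y, heads 26 mm wide, shank 11 to 13 mm wide, 8 mm thick. It lies in the row nearest the robot. (The spanners at the right rear of the bench are not part of the job.) The point is at its middle, 4 mm above its underside; x across the shank, z up.
- rivet_tin_mid (a point): Round tin of rivets with a blue label, 61 mm across and 37 mm high, loose, to be left where it stands. The point is at its centre, 18.5 mm above its underside.
There are look-alikes about, which are no part of the job. What is shaped like the stand but purple is not meant.

How it is judged (in metres and radians):
On the way, in this order (a step that is already met when the one before it is completed fails the run):
1. the release bearing lies on the base of the stand, round the post (horizontal distance between release_bearing_mid and stand below 0.012 m and z of release_bearing_mid in the frame of stand between 0.024 and 0.03 m and angle between release_bearing_mid's own z axis and vertical below 0.1 rad), for 0.2 s.
2. the spacer stands on the release bearing, round the post (all of step 1 and horizontal distance between spacer_mid and stand below 0.008 m and z of spacer_mid in the frame of stand between 0.0575 and 0.0635 m and angle between spacer_mid's own z axis and vertical below 0.1 rad), for 0.2 s.
3. the ball bearing lies on the spacer, round the post (all of step 2 and horizontal distance between ball_bearing_mid and stand below 0.008 m and z of ball_bearing_mid in the frame of stand between 0.0775 and 0.0835 m and angle between ball_bearing_mid's own z axis and vertical below 0.1 rad), for 0.2 s.
4. the short spanner lies in the recess of the tray (horizontal distance between short_spanner_mid and tray below 0.01 m and z of short_spanner_mid in the frame of tray below 0.013 m and angle between short_spanner_mid's own z axis and vertical below 0.06 rad and angle between the y axis of short_spanner_mid and the y axis of tray, either way round below 0.15 rad), for 0.2 s.
At the end, for the whole second after the job is handed in: Release bearing, spacer and ball bearing lie flat in this order on the stand, threaded on the post (off its axis under 12, 8 and 8 mm, height within 3 mm); the short spanner lies flat on the recess floor (middle within 10 mm, 0.15 rad); the rivet tin moved under 30 mm; all released (all of step 3 and all of step 4); the robot touches nothing.
It fails at once if the tin of rivets is pushed more than 30 mm (distance of rivet_tin_mid from where it was at the start of the episode above 0.03 m).
It also fails if it takes over 115 s, if anything falls off the work surface, if the arm or the gripper's body presses on something with over 40 N, if the wrist force passes 120 N, or if a joint passes its speed limit or range.

ROBOT

A 7-joint arm with a two-finger parallel gripper is mounted at the origin on a cart in front of the work surface, level with it; the furniture and walls round the work are solid. World frame = base frame: x ahead of the robot, y to its left, z up, the work surface at z = 0. Lengths are in mm, angles in rad, forces in N, time in s.
With the tool pointing down it reaches from about 425 to 875 mm from the base axis. Payload 4.7 kg.
Tool frame: the origin (TCP) lies at the very end of the fingers, on their centre line; the grasp point (between the pads) lies 19 mm behind it; z points along the fingers, y is the line along which they close (so a half turn about z gives the same grasp; the last joint's range is limited). The gripper opens to 85 mm and grips with 20 to 120 N. Pads are 22 mm wide; open, the fingers measure 114 mm over their backs; the gripper's body (76 mm by 85 mm) begins 54 mm behind the grasp point. The pads swing forward as they close: fully open they stand 13 mm farther back than shut.
Start: joints at [0.014, 0.321, -0.07, 1.45, 0.023, 1.371, -0.057], TCP at [650.019, -0.025, 231.349] pointing down, gripper open.
Joint ranges: [-2.86, 2.86], [-0.3, 2.09], [-1.38, 1.24], [0.06, 2.45], [-1.56, 4.7], [0.09, 2.05], [-2.69, 2.69]. Speed limits (rad/s): [2.57, 2.57, 3.14, 3.14, 3.14, 3.14, 3.14].

INTERFACE

Orientations are given as a rotation vector (axis times angle).
In Python, from rig import monitor, eyes, arm gives the robot as it stands.
- The arm moves only by the tool servo_tool, never from a script. Its argument "commands" is a list of rows, each a list of 7 numbers: the turn, a rotation vector about the tool's x, y, z in degrees, then the shift along the tool's x, y, z in cm, then the finger opening in cm, from 0 to 8.54. A call has exactly 10 rows; each row is the pose to reach, as a shift and turn from the pose commanded when the call began, along the tool's axes at that moment; what a row does not reach only later rows make up. A row lasts 1/12 s, in which the tool goes at most 41.7 mm and 7.16 degrees, less where a joint would pass 70% of its speed; a pose out of reach is approached as far as the arm can. A call with a gripper value outside its range is refused whole. The fingers move at their own pace and stop on an object; "force" is the grip in N (left out, the last holds). Time passes only in rows, so rows that repeat a pose let the fingers close, or fill a call up. It gives the time, the measured TCP pose, the force, the opening and the grip force at its end, in the units of the state.
- monitor.sense(): the state, without advancing time (a new reading comes with each control period).
- eyes.get_image(name): name is "scene" or "side" or "wrist"; returns a dict with "pixels" (420x560x3 uint8, blue, green, red), "range_z" (420x560 float32, mm along the optical axis (not along the pixel's ray), 0 where there is no reading), "fx", "fy", "cx", "cy" (pixels), "rvec" (rotation vector, rad) and "tvec" (3), from world to camera coordinates, as OpenCV has them; the wrist camera has in their place "tool_from_camera" (4x4, takes a point from camera to tool coordinates, whose origin is the TCP and whose axes are the flange's). Camera axes: x right, y down, z forward; pixel columns grow to the right and rows downward; lengths in mm; the calibration is good to about 2 mm. A picture is of the moment at which its call begins: read the wrist's pose just before it.
- arm.close_job(): hands the job in; it is judged then, once.
The state is a dict: "time": time; "joint_pos": joint angles; "dq": joint speeds; "joint_efforts": joint torques, N m; "ee_pos": TCP position; "ee_rot": TCP orientation; "contact_force": force on the tool from outside, world axes, zero at the start; "ft_torque": the same for the moment, N m; "opening": finger opening in mm; "grasp_force": force on a finger pad.
Only numpy, scipy, OpenCV 4.12 (cv2) and the standard library are available. Lean on these libraries where they do the work, as an engineer would, in place of code of your own. Each camera call takes 0.05 s, during which the arm holds its last target. There are 200 camera calls.

## Working session

There is one attempt and no reset: what is moved stays moved. The work goes in short steps, Python scripts to look and compute and a tool call to move; the robot and the scene stay as the last step left them, time stands still between calls to the robot, and variables do not carry over. Pictures are saved under pics/ and viewed, at most 14 in all, crops included, and the job is handed in when it is done.

Besides the shell and the picture viewer there is one more tool, called by a JSON object that holds its "name" and its "arguments", one argument or row to a line. servo_tool: Moves the arm, as the interface text tells. Its arguments: {"type":"object","properties":{"commands":{"type":"array","items":{"type":"array","items":{"type":"number"}}},"force":{"type":"number"}},"required":["commands"]}

```bash
ls; mkdir -p pics; cat > h.py <<'E'
import numpy as np, cv2
from scipy.spatial.transform import Rotation as R
from rig import monitor, eyes, arm
def grab(n):
    s=monitor.sense(); d=eyes.get_image(n)
    if n=='wrist':
        T=np.eye(4);T[:3,:3]=R.from_rotvec(s['ee_rot']).as_matrix();T[:3,3]=s['ee_pos']
        d['C']=T@np.array(d['tool_from_camera'])
    else:
        T=np.eye(4);T[:3,:3]=R.from_rotvec(np.ravel(d['rvec'])).as_matrix();T[:3,3]=np.ravel(d['tvec'])
        d['C']=np.linalg.inv(T)
    return d
def ray(d,uv,z):
    "pixels -> world points on plane z"
    uv=np.atleast_2d(uv).astype(float)
    v=np.c_[(uv[:,0]-d['cx'])/d['fx'],(uv[:,1]-d['cy'])/d['fy'],np.ones(len(uv))]@d['C'][:3,:3].T
    o=d['C'][:3,3]; return o+v*((z-o[2])/v[:,2])[:,None]
def cloud(d):
    r=d['range_z'];v,u=np.indices(r.shape)
    p=np.stack([(u-d['cx'])/d['fx']*r,(v-d['cy'])/d['fy']*r,r],-1)
    w=p@d['C'][:3,:3].T+d['C'][:3,3]; w[r==0]=np.nan; return w
E
python3 - <<'E'
from h import *
for n in ['scene','side','wrist']:
    d=grab(n); cv2.imwrite(f'pics/{n}0.png',d['pixels']); np.save(f'{n}0.npy',d,allow_pickle=True)
    print(n,d['C'].round(2).tolist(),d['fx'],d['cx'],d['cy'])
print(monitor.sense())
E
```

```text
pics
scene [[0.72, -0.41, 0.56, -162.48], [-0.69, -0.44, 0.57, -798.09], [0.02, -0.8, -0.6, 764.63], [0.0, 0.0, 0.0, 1.0]] 489.47065175580667 280.21428522657794 206.590363865443
side [[-0.93, -0.24, 0.28, 204.16], [-0.37, 0.58, -0.73, 760.18], [0.01, -0.78, -0.63, 786.27], [0.0, 0.0, 0.0, 1.0]] 496.51527401370555 273.3860368897317 201.86090293114032
wrist [[1.0, 0.0, -0.0, 649.34], [0.0, -0.95, -0.3, 78.53], [-0.0, 0.3, -0.95, 372.86], [0.0, 0.0, 0.0, 1.0]] 377.3194780737859 275.96666624521396 211.60246534460111
{'time': 0.15, 'joint_pos': array([ 0.0141005 ,  0.3216795 , -0.07006204,  1.45140282,  0.02258285,
        1.37080702, -0.05686968]), 'dq': array([ 0.00149797, -0.0049252 , -0.00038733, -0.00380034,  0.00080719,
       -0.00143886,  0.00057269]), 'joint_efforts': array([ 4.86840745e-04, -4.94090402e+01, -3.82246608e-01, -3.14684451e+01,
        1.31496685e-02,  8.20941757e-03, -6.77807677e-07]), 'ee_pos': array([ 6.49586936e+02, -5.43653475e-02,  2.30453145e+02]), 'ee_rot': array([-2.22069276e+00, -2.22075807e+00,  1.76089497e-03]), 'contact_force': array([-0.38450398,  0.48730891,  0.81152798]), 'ft_torque': array([-0.04523415,  0.00226724, -0.05134014]), 'grasp_force': 0.0, 'opening': 85.159464004874}
```

View pics/scene0.png

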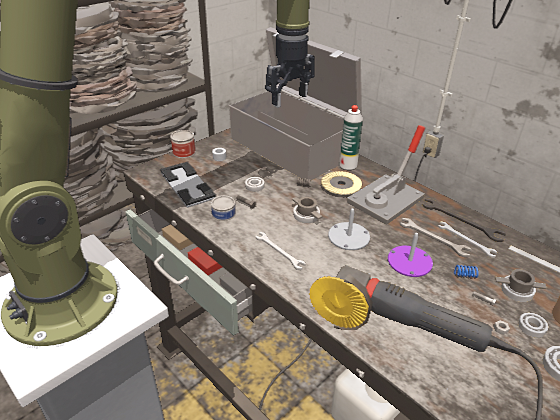

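View pics/side0.png

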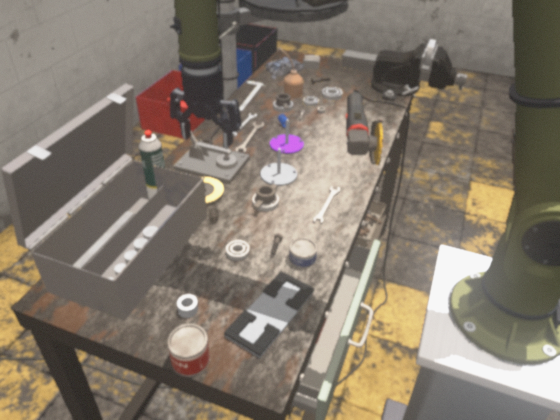

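View pics/wrist0.png

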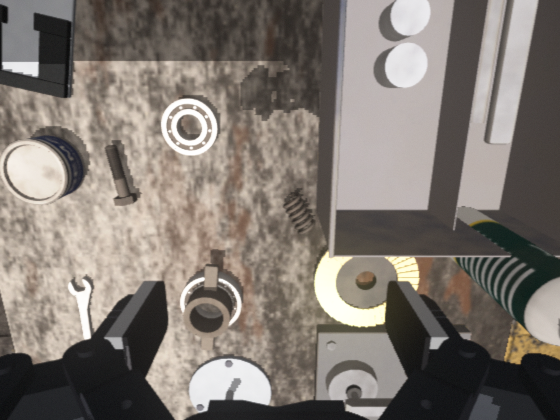

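```bash
python3 - <<'E'
from h import *
D={n:np.load(f'{n}0.npy',allow_pickle=True).item() for n in ['scene','side','wrist']}
P={'scene':dict(stand=(349,240),rb=(308,212),spacer=(219,153),ball=(255,182),span=(280,250),tray=(187,185),tin=(222,202)),
'side':dict(stand=(279,174),rb=(266,195),spacer=(187,304),ball=(238,248),span=(328,204),tray=(268,312),tin=(303,247)),
'wrist':dict(rb=(210,310),ball=(189,126),tin=(36,170),stand=(230,390))}
for n in P:
    c=cloud(D[n])
    for k,(u,v) in P[n].items(): print(n,k,ray(D[n],(u,v),10)[0].round(0), np.nanmedian(c[v-3:v+4,u-3:u+4].reshape(-1,3),0).round(0))
# top-down mosaic, 1 px = 1 mm, x 350..900 (up) , y +450..-350 (left)
def top(n,z=8,s=1.0):
    d=D[n]; xs=np.arange(850,350,-1.0); ys=np.arange(420,-380,-1.0)
    Y,X=np.meshgrid(ys,xs); W=np.stack([X,Y,np.full_like(X,z),np.ones_like(X)],-1)@np.linalg.inv(d['C']).T
    u=W[...,0]/W[...,2]*d['fx']+d['cx'];v=W[...,1]/W[...,2]*d['fy']+d['cy']
    return cv2.remap(d['pixels'],u.astype('f4'),v.astype('f4'),cv2.INTER_LINEAR)
cv2.imwrite('pics/top_scene.png',top('scene'))
s=D['scene']['pixels'][120:280,140:400]; cv2.imwrite('pics/crop1.png',cv2.resize(s,None,fx=3,fy=3,interpolation=cv2.INTER_CUBIC))
E
```

```text
scene stand [ 574. -286.   10.] [ 578. -284.    6.]
scene rb [ 582. -145.   10.] [ 563. -161.   27.]
scene spacer [596. 236.  10.] [586. 218.  20.]
scene ball [573.  47.  10.] [575.  50.  12.]
scene span [ 430. -201.   10.] [ 432. -196.    6.]
scene tray [427. 161.  10.] [430. 165.   6.]
scene tin [448.  36.  10.] [430.  11.  33.]
side stand [ 588. -259.   10.] [ 589. -261.    8.]
side rb [ 585. -160.   10.] [ 572. -122.   38.]
side spacer [595. 225.  10.] [597. 222.   9.]
side ball [569.  42.  10.] [572.  37.   5.]
side span [ 429. -187.   10.] [ 430. -192.    4.]
side tray [438. 182.  10.] [440. 179.   7.]
side tin [435. -17.  10.] [429.   6.  34.]
wrist rb [ 576. -152.   10.] [ 574. -158.    0.]
wrist ball [566.  47.  10.] [564.  46.   0.]
wrist tin [414.   5.  10.] [429.   9.  33.]
wrist stand [ 594. -261.   10.] [ 593. -263.    7.]
```

View pics/crop1.png

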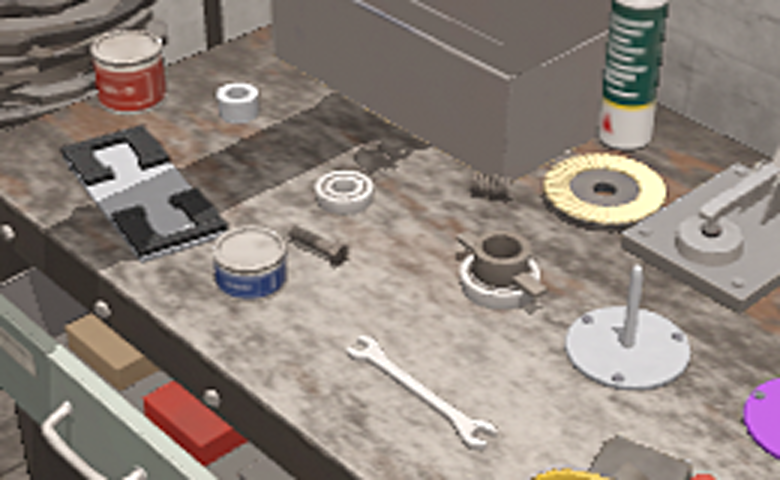

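View pics/top_scene.png

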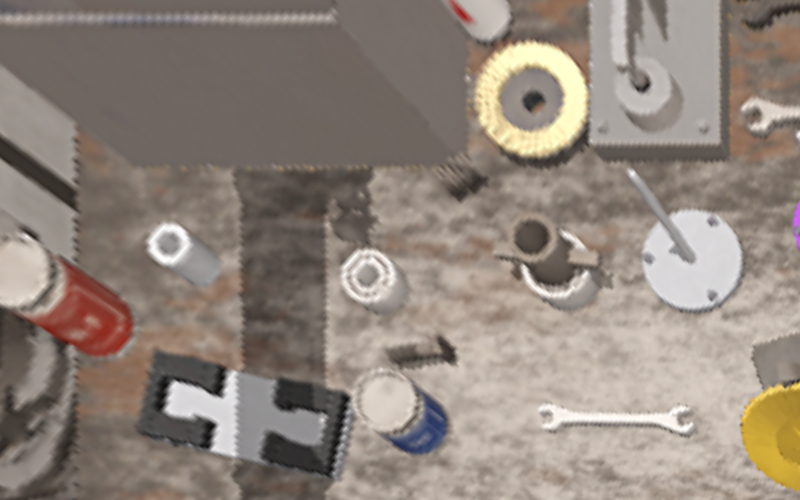

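Scene crops: release bearing (308,208) vs. the look-alike at (520,283). Grey stand (349,235) vs. the purple one (410,260). Ball bearing (255,182) vs. (534,322). Short spanner (280,250) vs. (435,235) and (468,237). Spacer at (219,153). Tray at (187,185). Blue tin (222,207) vs. red tin (183,143). The near ones match the description. Now moving above the release bearing.

{"name": "servo_tool", "arguments": {
  "commands": [
    [0, 0, 0, -2.5, -1.3, 0.5, 8.5],
    [0, 0, 0, -5, -2.6, 2, 8.5],
    [0, 0, 0, -7.5, -3.9, 3.5, 8.5],
    [0, 0, 0, -10, -5.2, 5, 8.5],
    [0, 0, 0, -12.5, -6.5, 6.5, 8.5],
    [0, 0, 0, -14.5, -7.8, 8, 8.5],
    [0, 0, 0, -14.5, -7.8, 8, 8.5],
    [0, 0, 0, -14.5, -7.8, 8, 8.5],
    [0, 0, 0, -14.5, -7.8, 8, 8.5],
    [0, 0, 0, -14.5, -7.8, 8, 8.5]
  ],
  "force": 40
}}

```text
time: 0.98
ee_pos: [573.2, -143.5, 152.1]
ee_rot: [2.218, 2.223, 0.002]
contact_force: [-0.4, -0.6, 1.1]
opening: 85.3
grasp_force: 0.0
```

```bash
python3 - <<'E'
from h import *
d=grab('wrist'); np.save('w1.npy',d,allow_pickle=True); cv2.imwrite('pics/w1.png',d['pixels'])
print(monitor.sense()['ee_pos'])
c=cloud(d)
for a,b in [(38,46),(12,20),(4,9)]:
    m=(c[...,2]>a)&(c[...,2]<b); p=c[m]; print(a,len(p),np.median(p,0).round(1) if len(p) else '', np.percentile(p[:,:2],[2,98],axis=0).round(0).tolist() if len(p) else '')
E
```

```text
[ 573.21043346 -143.46270837  152.09938007]
38 2484 [ 585.6 -134.3   41.8] [[554.0, -264.0], [734.0, -16.0]]
12 22053 [ 735.3 -151.    15.6] [[495.0, -280.0], [802.0, -17.0]]
4 11222 [ 583.9 -247.     6.1] [[427.0, -309.0], [754.0, -22.0]]
```

View pics/w1.png

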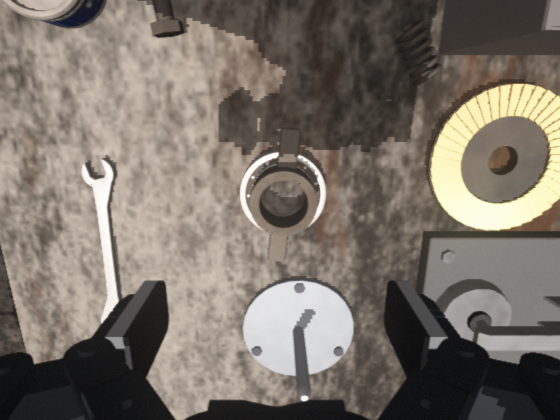

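The wrist image shows the sleeve top at about (283,203), the ears at (290,145) and (278,248), the stand base at (299,327) and the post tip at (304,398).

```bash
cat >> h.py <<'E'
def zfit(d,xy,r,lo,hi,z=None):
    "min enclosing circle + edge ellipse centre of the pixels with lo<z<hi within r of xy, cast to plane z"
    c=cloud(d); m=(c[...,2]>lo)&(c[...,2]<hi)&(np.hypot(c[...,0]-xy[0],c[...,1]-xy[1])<r)
    m=cv2.morphologyEx(m.astype('u1'),cv2.MORPH_OPEN,np.ones((3,3)))
    k=max(cv2.findContours(m,cv2.RETR_EXTERNAL,cv2.CHAIN_APPROX_NONE)[0],key=len)[:,0]
    w=ray(d,k,z if z else (lo+hi)/2)[:,:2]
    A=np.c_[2*w,np.ones(len(w))]; s=np.linalg.lstsq(A,(w**2).sum(1),rcond=None)[0]
    (mx,my),mr=cv2.minEnclosingCircle(w.astype('f4'))
    return s[:2].round(1),round(float(np.sqrt(s[2]+s[:2]@s[:2])),1),(round(mx,1),round(my,1),round(mr,1)),len(w)
E
python3 - <<'E'
from h import *
d=np.load('w1.npy',allow_pickle=True).item()
print('sleeve',zfit(d,(575,-142),35,37,47,42))
print('flange',zfit(d,(575,-142),36,12,19,16))
print('base',zfit(d,(592,-262),60,3.5,12,6))
print('ears',ray(d,[(290,145),(278,248)],28))
print('posttip',ray(d,(304,398),84), 'base c',ray(d,(299,327),6))
g=cv2.cvtColor(d['pixels'],cv2.COLOR_BGR2HSV)
m=((g[...,2]>150)&(g[...,1]<40)).astype('u1')
k,l,s,cc=cv2.connectedComponentsWithStats(m)
for i in range(1,k):
    if s[i,4]>300: print(s[i],cc[i].round(0))
for n in ['scene','side']:
    D=np.load(n+'0.npy',allow_pickle=True).item()
    print(n,'sleeve',zfit(D,(575,-142),35,37,47,42),'base',zfit(D,(590,-262),60,3.5,9,6))
    c=cloud(D);m=(c[...,2]>72)&(c[...,2]<90)&(np.hypot(c[...,0]-592,c[...,1]+262)<25);print('post',np.median(c[m],0),m.sum())
    print('ball',zfit(D,(570,44),32,11,19,15),'spacer',zfit(D,(595,225),32,21,30,25),'tin',zfit(D,(430,8),40,33,41,37))
E
```

```text
sleeve (array([ 577.3, -139.7]), 23.7, (577.3, -139.6, 24.3), 194)
flange (array([ 569.8, -137.5]), 24.0, (562.8, -134.4, 28.5), 167)
base (array([ 591.6, -264.7]), 45.1, (592.1, -267.3, 50.2), 381)
ears [[ 582.33239306 -101.09114397   28.        ]
 [ 574.23402601 -179.45971788   28.        ]]
posttip [[ 592.40307535 -268.44656967   84.        ]] base c [[ 593.40053106 -265.02073215    6.        ]]
[  0   0  73  19 870] [38.  7.]
[   22     0   332   420 57665] [166. 226.]
[  0  93  37  37 580] [ 16. 115.]
[  0 131  22  68 960] [  9. 167.]
[298 155  28  72 437] [316. 187.]
[ 436  189   87   41 1995] [481. 211.]
[  6 192  36  56 586] [ 23. 218.]
[  5 238  22  74 451] [ 15. 277.]
[ 445  290   66   50 1635] [476. 309.]
[ 18 312  25  45 385] [ 31. 334.]
[ 478  333   82   18 1207] [519. 343.]
scene sleeve (array([ 576.4, -143.7]), 23.9, (576.2, -143.4, 26.5), 47) base (array([ 591.5, -273.2]), 42.0, (593.3, -271.5, 50.7), 156)
post [ 591.79001439 -272.03472256   78.42928015] 21
ball (array([566.3,  42.2]), 21.9, (566.7, 41.1, 28.5), 66) spacer (array([601.1, 217.4]), 7.5, (601.1, 217.4, 9.4), 10) tin (array([446.3,  -9.1]), 11.2, (446.1, -9.4, 15.9), 20)
side sleeve (array([ 577.7, -138.6]), 25.0, (575.1, -139.9, 28.2), 47) base (array([ 611. , -248.5]), 23.3, (610.5, -248.4, 34.9), 81)
post [ 593.01666697 -266.55801247   78.15094168] 18
ball (array([568.4,  47.1]), 25.3, (567.4, 47.2, 27.8), 61) spacer (array([589.4, 231.4]), 19.8, (588.6, 231.0, 21.3), 52) tin (array([427.8,   8.6]), 25.3, (428.1, 9.6, 32.0), 98)
```

{"name": "servo_tool", "arguments": {
  "commands": [
    [0, 0, 0, 0.2, 0.2, 3, 8.5],
    [0, 0, 0, 0.4, 0.4, 6, 8.5],
    [0, 0, 0, 0.4, 0.4, 9, 8.5],
    [0, 0, 0, 0.4, 0.4, 11.5, 8.5],
    [0, 0, 0, 0.4, 0.4, 13.2, 8.5],
    [0, 0, 0, 0.4, 0.4, 13.2, 8.5],
    [0, 0, 0, 0.4, 0.4, 13.2, 8.5],
    [0, 0, 0, 0.4, 0.4, 13.2, 8.5],
    [0, 0, 0, 0.4, 0.4, 13.2, 8.5],
    [0, 0, 0, 0.4, 0.4, 13.2, 8.5]
  ]
}}

```text
time: 1.87
ee_pos: [577.5, -141.1, 21.2]
ee_rot: [2.219, 2.22, 0.003]
contact_force: [0.4, -0.8, 0.5]
opening: 85.0
grasp_force: 0.0
```

{"name": "servo_tool", "arguments": {
  "commands": [
    [0, 0, 0, 0.1, 0, 0.2, 7],
    [0, 0, 0, 0.1, 0, 0.2, 6],
    [0, 0, 0, 0.1, 0, 0.2, 5],
    [0, 0, 0, 0.1, 0, 0.2, 4],
    [0, 0, 0, 0.1, 0, 0.2, 4],
    [0, 0, 0, 0.1, 0, 0.2, 4],
    [0, 0, 0, 0.1, 0, 0.2, 4],
    [0, 0, 0, 0.1, 0, 0.2, 4],
    [0, 0, 0, 0.1, 0, 0.2, 4],
    [0, 0, 0, 0.1, 0, 0.2, 4]
  ],
  "force": 60
}}

```text
time: 2.7
ee_pos: [576.9, -140.1, 18.3]
ee_rot: [2.22, 2.221, 0.002]
contact_force: [0.1, 1.1, 6.5]
opening: 45.7
grasp_force: 62.5
```

{"name": "servo_tool", "arguments": {
  "commands": [
    [0, 0, 0, 0, 0, -1, 4],
    [0, 0, 0, 0, 0, -3, 4],
    [0, 0, 0, 0, 0, -6, 4],
    [0, 0, 0, 0, 0, -9, 4],
    [0, 0, 0, 0, 0, -11, 4],
    [0, 0, 0, 0, 0, -11, 4],
    [0, 0, 0, 0, 0, -11, 4],
    [0, 0, 0, 0, 0, -11, 4],
    [0, 0, 0, 0, 0, -11, 4],
    [0, 0, 0, 0, 0, -11, 4]
  ]
}}

```text
time: 3.53
ee_pos: [574.6, -139.8, 125.2]
ee_rot: [-2.219, -2.219, 0.003]
contact_force: [0.9, 0.8, -2.6]
opening: 45.7
grasp_force: 62.5
```

```bash
python3 - <<'E'
from h import *
s=monitor.sense();d=grab('wrist'); p=s['ee_pos'];np.save('w2.npy',d,allow_pickle=True)
print(p,s['opening'],'sleeve',zfit(d,p[:2],35,p[2]+17,p[2]+28,p[2]+24))
c=cloud(d);k=c[(np.hypot(c[...,0]-p[0],c[...,1]-p[1])<60)&(c[...,2]>80)];print(np.histogram(k[:,2],bins=np.arange(80,190,8)))
E
```

```text
[ 574.62567079 -139.75552526  125.18896337] 45.71897109181935 sleeve (array([ 574.3, -137. ]), 26.4, (574.4, -134.1, 34.7), 585)
(array([   0,    0,    0,  559, 1088, 3737, 5421, 2870, 7987, 1361, 1708,
       2253, 8811]), array([ 80,  88,  96, 104, 112, 120, 128, 136, 144, 152, 160, 168, 176,
       184]))
```

{"name": "servo_tool", "arguments": {
  "commands": [
    [0, 0, 0, -1.5, 0.2, 0, 4],
    [0, 0, 0, -3.5, 0.5, 0, 4],
    [0, 0, 0, -6, 0.8, 0, 4],
    [0, 0, 0, -8.5, 1.1, 0, 4],
    [0, 0, 0, -11, 1.5, 0, 4],
    [0, 0, 0, -12.7, 1.7, 0, 4],
    [0, 0, 0, -12.7, 1.7, 0, 4],
    [0, 0, 0, -12.7, 1.7, 0, 4],
    [0, 0, 0, -12.7, 1.7, 0, 4],
    [0, 0, 0, -12.7, 1.7, 0, 4]
  ]
}}

```text
time: 4.42
ee_pos: [593.2, -265.2, 126.8]
ee_rot: [-2.218, -2.223, -0.001]
contact_force: [-0.1, 0.5, -3.2]
opening: 45.9
grasp_force: 62.5
```

```bash
python3 - <<'E'
from h import *
s=monitor.sense(); p=s['ee_pos']; print(p)
out=[]
for n in ['scene','side','wrist']:
    d=grab(n); out.append(cv2.resize(d['pixels'][120:300,250:490] if n=='scene' else d['pixels'][80:260,180:420] if n=='side' else d['pixels'],(380,285)))
cv2.imwrite('pics/c3.png',np.vstack([np.hstack(out[:2]),np.hstack([out[2],out[2]*0])]))
E
```

```text
[ 593.16852134 -265.15458768  126.79210369]
```

View pics/c3.png

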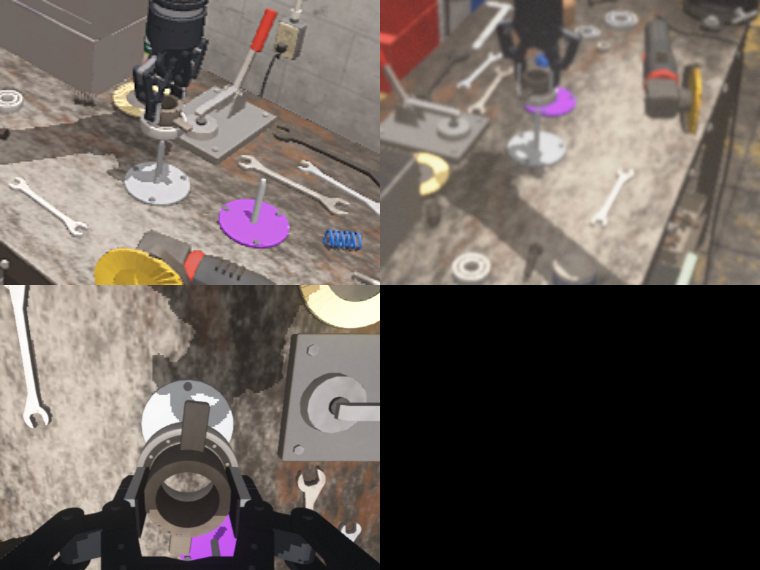

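{"name": "servo_tool", "arguments": {
  "commands": [
    [0, 0, 0, -0.1, 0, 1, 4],
    [0, 0, 0, -0.1, 0, 2, 4],
    [0, 0, 0, -0.1, 0, 3, 4],
    [0, 0, 0, -0.1, 0, 4, 4],
    [0, 0, 0, -0.1, 0, 5.5, 4],
    [0, 0, 0, -0.1, 0, 7, 4],
    [0, 0, 0, -0.1, 0, 8.5, 4],
    [0, 0, 0, -0.1, 0, 9.5, 4],
    [0, 0, 0, -0.1, 0, 10, 4],
    [0, 0, 0, -0.1, 0, 10.1, 4]
  ]
}}

```text
time: 5.4
ee_pos: [592.3, -267.8, 25.2]
ee_rot: [-2.22, -2.22, 0.001]
contact_force: [0.0, 0.1, -2.9]
opening: 46.0
grasp_force: 62.5
```

{"name": "servo_tool", "arguments": {
  "commands": [
    [0, 0, 0, 0, 0, 0.1, 4],
    [0, 0, 0, 0, 0, 0.1, 4],
    [0, 0, 0, 0, 0, 0.1, 5.5],
    [0, 0, 0, 0, 0, 0.1, 7],
    [0, 0, 0, 0, 0, 0.1, 8.5],
    [0, 0, 0, 0, 0, 0.1, 8.5],
    [0, 0, 0, 0, 0, -1, 8.5],
    [0, 0, 0, 0, 0, -4, 8.5],
    [0, 0, 0, 0, 0, -8, 8.5],
    [0, 0, 0, 0, 0, -12, 8.5]
  ]
}}

```text
time: 6.23
ee_pos: [592.3, -267.7, 147.8]
ee_rot: [-2.22, -2.22, 0.001]
contact_force: [0.8, -0.8, 0.1]
opening: 85.2
grasp_force: 0.0
```

```bash
python3 - <<'E'
from h import *
d=grab('wrist'); 
print('sleeve',zfit(d,(592,-267),30,44,53,48))
c=cloud(d);m=(c[...,2]>72)&(c[...,2]<90)&(np.hypot(c[...,0]-592,c[...,1]+267)<12);print('post',np.median(c[m],0) if m.any() else 0)
D={n:np.load(n+'0.npy',allow_pickle=True).item() for n in ['scene','side','wrist']}
for n in ['scene','side']:
    c=cloud(D[n]); m=(c[...,2]>22)&(c[...,2]<28)&(np.hypot(c[...,0]-592,c[...,1]-226)<35); print(n,np.median(c[m],0),m.sum())
c=cloud(D['wrist']); t=c[(c[...,1]>-400)&(c[...,2]>20)&(c[...,2]<200)&(c[...,1]>-60)&(c[...,0]<900)]
for z in (30,60,90,120): k=t[(abs(t[:,2]-z)<8)&(t[:,0]>600)&(t[:,1]<200)]; print(z,k.min(0) if len(k) else '')
E
```

```text
sleeve (array([ 592.3, -267.8]), 23.7, (592.2, -267.7, 24.3), 199)
post [ 592.09160257 -266.14226214   79.75866651]
scene [588.5605775  225.32417763  24.44673927] 56
side [588.85559698 233.13680199  25.68396237] 183
30 [664.75483772 -53.95159476  22.00090288]
60 [688.65277106 -39.16630767  52.00706951]
90 [688.65610089 -59.94499051  82.0027305 ]
120 [686.52100583 -59.95893133 112.00173754]
```

{"name": "servo_tool", "arguments": {
  "commands": [
    [0, 0, 0, 2, 0, -0.4, 8.5],
    [0, 0, 0, 6, 0, -0.4, 8.5],
    [0, 0, 0, 10, 0, -0.4, 8.5],
    [0, 0, 0, 14, 0, -0.4, 8.5],
    [0, 0, 0, 18, 0, -0.4, 8.5],
    [0, 0, 0, 22, 0, -0.4, 8.5],
    [0, 0, 0, 26, 0, -0.4, 8.5],
    [0, 0, 0, 30, 0, -0.4, 8.5],
    [0, 0, 0, 34, -0.4, -0.4, 8.5],
    [0, 0, 0, 38, -0.4, -0.4, 8.5]
  ]
}}

```text
time: 7.12
ee_pos: [588.6, 113.9, 151.6]
ee_rot: [2.221, 2.221, 0.002]
contact_force: [0.5, 0.2, -0.2]
opening: 85.3
grasp_force: 0.0
```

{"name": "servo_tool", "arguments": {
  "commands": [
    [0, 0, 0, 4, 0, 0, 8.5],
    [0, 0, 0, 8, 0, 0, 8.5],
    [0, 0, 0, 11, 0, 0, 8.5],
    [0, 0, 0, 11.7, 0, 0, 8.5],
    [0, 0, 0, 11.7, 0, 0, 8.5],
    [0, 0, 0, 11.7, 0, 0, 8.5],
    [0, 0, 0, 11.7, 0, 0, 8.5],
    [0, 0, 0, 11.7, 0, 0, 8.5],
    [0, 0, 0, 11.7, 0, 0, 8.5],
    [0, 0, 0, 11.7, 0, 0, 8.5]
  ]
}}

```text
time: 7.95
ee_pos: [589.4, 227.5, 150.5]
ee_rot: [2.223, 2.219, -0.0]
contact_force: [-1.2, -0.3, 0.9]
opening: 85.1
grasp_force: 0.0
```

```bash
python3 - <<'E'
from h import *
d=grab('wrist'); cv2.imwrite('pics/w4.png',d['pixels']);np.save('w4.npy',d,allow_pickle=True)
print(monitor.sense()['ee_pos'])
print('spacer',zfit(d,(589,229),35,20,30,25))
E
```

```text
[589.28963858 227.88549911 150.444806  ]
spacer (array([588.8, 231.3]), 19.4, (588.9, 231.2, 20.0), 151)
```

View pics/w4.png

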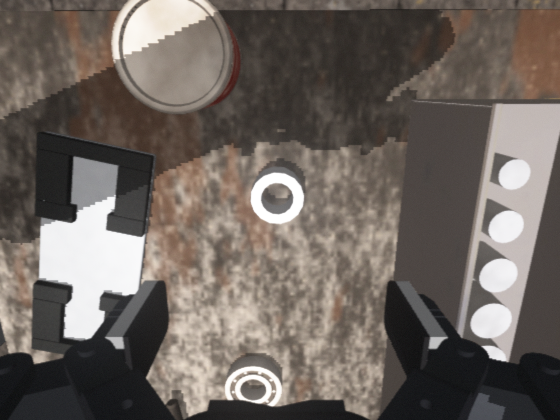

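{"name": "servo_tool", "arguments": {
  "commands": [
    [0, 0, 0, 0.1, 0, 3, 8.5],
    [0, 0, 0, 0.2, 0, 6, 8.5],
    [0, 0, 0, 0.2, 0, 9, 8.5],
    [0, 0, 0, 0.2, 0, 12, 8.5],
    [0, 0, 0, 0.2, 0, 14, 8.5],
    [0, 0, 0, 0.2, 0, 14.5, 8.5],
    [0, 0, 0, 0.2, 0, 14.5, 8.5],
    [0, 0, 0, 0.2, 0, 14.5, 7],
    [0, 0, 0, 0.2, 0, 14.5, 5.5],
    [0, 0, 0, 0.2, 0, 14.5, 5]
  ]
}}

```text
time: 8.83
ee_pos: [590.5, 231.5, 7.5]
ee_rot: [2.22, 2.22, 0.005]
contact_force: [0.4, -0.5, 0.7]
opening: 51.4
grasp_force: 0.0
```

{"name": "servo_tool", "arguments": {
  "commands": [
    [0, 0, 0, 0, 0, 0, 3.2],
    [0, 0, 0, 0, 0, 0, 3.2],
    [0, 0, 0, 0, 0, 0, 3.2],
    [0, 0, 0, 0, 0, 0, 3.2],
    [0, 0, 0, 0, 0, 0, 3.2],
    [0, 0, 0, 0, 0, 0, 3.2],
    [0, 0, 0, 0, 0, -1, 3.2],
    [0, 0, 0, 0, 0, -4, 3.2],
    [0, 0, 0, 0, 0, -8, 3.2],
    [0, 0, 0, 0, 0, -11, 3.2]
  ],
  "force": 40
}}

```text
time: 9.67
ee_pos: [589.1, 231.1, 118.0]
ee_rot: [2.221, 2.221, 0.001]
contact_force: [1.8, 0.9, -0.7]
opening: 38.4
grasp_force: 40.7
```

```bash
python3 - <<'E'
from h import *
s=monitor.sense();d=grab('wrist');p=s['ee_pos'];print(p,s['opening'],s['grasp_force'])
cv2.imwrite('pics/w5.png',d['pixels'])
for n in [d]:
    c=cloud(n);m=(np.hypot(c[...,0]-p[0],c[...,1]-p[1])<19)&(abs(c[...,2]-p[2]-20)<8); print(np.median(c[m],0),m.sum())
# tray from w4
d=np.load('w4.npy',allow_pickle=True).item();c=cloud(d)
m=((c[...,2]>10.5)&(c[...,2]<18)&(c[...,0]<520)&(c[...,1]>40)).astype('u1')
p=c[m>0]; h=cv2.minAreaRect(np.float32(ray(d,np.argwhere(cv2.morphologyEx(m,cv2.MORPH_OPEN,np.ones((3,3))))[:,::-1],14)[:,:2])); print('tray',h,len(p))
print('tin4',0)
E
```

```text
[589.0743586  231.07235835 117.95201091] 38.432983431902535 40.667119547724724
[590.45047709 232.17701279 135.1469884 ] 4992
tray ((434.587158203125, 175.61602783203125), (192.62060546875, 84.49589538574219), 77.421875) 9131
tin4 0
```

{"name": "servo_tool", "arguments": {
  "commands": [
    [0, 0, 0, -2, 0, -0.5, 3.2],
    [0, 0, 0, -6, 0, -0.5, 3.2],
    [0, 0, 0, -10, 0, -0.5, 3.2],
    [0, 0, 0, -14, 0, -0.5, 3.2],
    [0, 0, 0, -18, 0, -0.5, 3.2],
    [0, 0, 0, -22, 0, -0.5, 3.2],
    [0, 0, 0, -26, 0, -0.5, 3.2],
    [0, 0, 0, -30, 0, -0.5, 3.2],
    [0, 0, 0, -34, 0, -0.5, 3.2],
    [0, 0, 0, -38, 0.3, -0.5, 3.2]
  ]
}}

```text
time: 10.55
ee_pos: [591.1, -150.9, 120.7]
ee_rot: [-2.221, -2.221, 0.0]
contact_force: [1.0, 0.6, -1.2]
opening: 38.7
grasp_force: 40.7
```

{"name": "servo_tool", "arguments": {
  "commands": [
    [0, 0, 0, -4, 0, 0, 3.2],
    [0, 0, 0, -7.5, 0, 0, 3.2],
    [0, 0, 0, -10, 0, 0, 3.2],
    [0, 0, 0, -11.5, 0, 0, 3.2],
    [0, 0, 0, -11.8, 0, 0, 3.2],
    [0, 0, 0, -11.8, 0, 0, 3.2],
    [0, 0, 0, -11.8, 0, 0, 3.2],
    [0, 0, 0, -11.8, 0, 0, 3.2],
    [0, 0, 0, -11.8, 0, 0, 3.2],
    [0, 0, 0, -11.8, 0, 0, 3.2]
  ]
}}

```text
time: 11.38
ee_pos: [592.5, -265.1, 120.5]
ee_rot: [-2.218, -2.224, -0.001]
contact_force: [0.6, -0.3, -2.1]
opening: 38.7
grasp_force: 40.7
```

```bash
python3 - <<'E'
from h import *
d=grab('wrist');p=monitor.sense()['ee_pos'];print(p)
cv2.imwrite('pics/w6.png',d['pixels'][220:420,140:420])
c=cloud(d);m=(np.hypot(c[...,0]-p[0],c[...,1]-p[1])<19)&(abs(c[...,2]-p[2]-20)<8); print(np.median(c[m],0),m.sum())
E
```

```text
[ 592.42916856 -265.63707425  120.47761726]
[ 593.77879934 -265.77169884  137.63586489] 4797
```

View pics/w6.png

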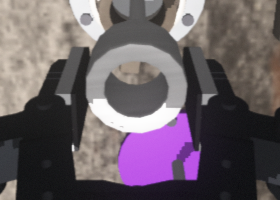

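{"name": "servo_tool", "arguments": {
  "commands": [
    [0, 0, 0, 0, 0, 0.8, 3.2],
    [0, 0, 0, 0, 0, 1.6, 3.2],
    [0, 0, 0, 0, 0, 2.4, 3.2],
    [0, 0, 0, 0, 0, 3.2, 3.2],
    [0, 0, 0, 0, 0, 4, 3.2],
    [0, 0, 0, 0, 0, 4.8, 3.2],
    [0, 0, 0, 0, 0, 5.6, 3.2],
    [0, 0, 0, 0, 0, 6.2, 3.2],
    [0, 0, 0, 0, 0, 6.5, 3.2],
    [0, 0, 0, 0, 0, 6.6, 3.2]
  ]
}}

```text
time: 12.27
ee_pos: [591.6, -267.0, 55.4]
ee_rot: [-2.221, -2.22, 0.001]
contact_force: [-6.0, 2.4, 10.8]
opening: 38.5
grasp_force: 41.7
```

{"name": "servo_tool", "arguments": {
  "commands": [
    [0, 0, 0, 0, 0, -0.05, 3.2],
    [0, 0, 0, 0, 0, -0.05, 4],
    [0, 0, 0, 0, 0, -0.05, 5.5],
    [0, 0, 0, 0, 0, -0.05, 7],
    [0, 0, 0, 0, 0, -0.05, 8.5],
    [0, 0, 0, 0, 0, -0.05, 8.5],
    [0, 0, 0, 0, 0, -0.05, 8.5],
    [0, 0, 0, 0, 0, -3, 8.5],
    [0, 0, 0, 0, 0, -7, 8.5],
    [0, 0, 0, 0, 0, -10, 8.5]
  ]
}}

```text
time: 13.1
ee_pos: [592.2, -267.1, 156.3]
ee_rot: [2.221, 2.221, 0.0]
contact_force: [1.3, -0.7, 0.4]
opening: 84.9
grasp_force: 0.0
```

```bash
python3 - <<'E'
from h import *
d=grab('wrist');print(monitor.sense()['ee_pos'])
print('spacer',zfit(d,(592,-267),30,68,77,73),'sleeve',zfit(d,(592,-267),30,44,53,48))
d=np.load('wrist0.npy',allow_pickle=True).item();print('ball',zfit(d,(568,46),34,10,20,15))
d=np.load('w4.npy',allow_pickle=True).item();print('ball',zfit(d,(568,46),34,10,20,15))
E
```

```text
[ 595.78917112 -268.66954822  163.86105604]
spacer (array([ 591.3, -267.2]), 19.5, (591.1, -267.2, 20.1), 174) sleeve (array([ 592.2, -267.7]), 21.9, (592.3, -267.4, 23.9), 205)
ball (array([567.1,  46.7]), 25.6, (567.2, 46.8, 26.3), 163)
ball (array([567.6,  52.2]), 24.3, (567.2, 49.7, 27.0), 153)
```

{"name": "servo_tool", "arguments": {
  "commands": [
    [0, 0, 0, 3, -0.3, 0, 8.5],
    [0, 0, 0, 7, -0.7, 0, 8.5],
    [0, 0, 0, 11, -1.1, 0, 8.5],
    [0, 0, 0, 15, -1.5, 0, 8.5],
    [0, 0, 0, 19, -1.9, 0, 8.5],
    [0, 0, 0, 23, -2.3, 0, 8.5],
    [0, 0, 0, 27, -2.5, 0, 8.5],
    [0, 0, 0, 30, -2.5, 0, 8.5],
    [0, 0, 0, 31.4, -2.5, 0, 8.5],
    [0, 0, 0, 31.4, -2.5, 0, 8.5]
  ]
}}

```text
time: 13.98
ee_pos: [566.6, 52.7, 154.4]
ee_rot: [-2.212, -2.229, -0.003]
contact_force: [0.1, 0.3, -0.3]
opening: 85.0
grasp_force: 0.0
```

```bash
python3 - <<'E'
from h import *
d=grab('wrist');print(monitor.sense()['ee_pos'])
print('ball',zfit(d,(567,47),34,10,20,15),'tin',zfit(d,(430,8),40,33,41,37))
E
```

```text
[566.82791755  49.25434546 154.28942632]
ball (array([566.8,  47.2]), 25.6, (566.7, 47.2, 26.3), 185) tin (array([428. ,   8.7]), 30.2, (428.3, 8.8, 31.0), 224)
```

{"name": "servo_tool", "arguments": {
  "commands": [
    [0, 0, 0, 0, 0, 3, 8.5],
    [0, 0, 0, 0, 0, 6, 8.5],
    [0, 0, 0, 0, 0, 9, 8.5],
    [0, 0, 0, 0, 0, 12, 8.5],
    [0, 0, 0, 0, 0, 14, 8.5],
    [0, 0, 0, 0, 0, 15, 8.5],
    [0, 0, 0, 0, 0, 15.1, 8.5],
    [0, 0, 0, 0, 0, 15.1, 8],
    [0, 0, 0, 0, 0, 15.1, 7],
    [0, 0, 0, 0, 0, 15.1, 6.2]
  ]
}}

```text
time: 14.87
ee_pos: [568.6, 46.8, 5.2]
ee_rot: [2.22, 2.219, 0.004]
contact_force: [-0.2, -0.2, 0.1]
opening: 61.9
grasp_force: 0.0
```

{"name": "servo_tool", "arguments": {
  "commands": [
    [0, 0, 0, 0, 0, 0, 4.5],
    [0, 0, 0, 0, 0, 0, 4.5],
    [0, 0, 0, 0, 0, 0, 4.5],
    [0, 0, 0, 0, 0, 0, 4.5],
    [0, 0, 0, 0, 0, 0, 4.5],
    [0, 0, 0, 0, 0, 0, 4.5],
    [0, 0, 0, 0, 0, -1, 4.5],
    [0, 0, 0, 0, 0, -4, 4.5],
    [0, 0, 0, 0, 0, -8, 4.5],
    [0, 0, 0, 0, 0, -12, 4.5]
  ]
}}

```text
time: 15.7
ee_pos: [565.8, 47.0, 124.5]
ee_rot: [-2.22, -2.221, 0.003]
contact_force: [1.3, -0.0, -0.8]
opening: 49.4
grasp_force: 42.2
```

```bash
python3 - <<'E'
from h import *
s=monitor.sense();d=grab('wrist');p=monitor.sense()['ee_pos'];print(p,s['opening'],s['grasp_force'])
c=cloud(d);m=(np.hypot(c[...,0]-p[0],c[...,1]-p[1])<24)&(abs(c[...,2]-p[2]-12)<10); print(np.median(c[m],0),m.sum(),np.percentile(c[m],[2,98],axis=0))
cv2.imwrite('pics/w7.png',d['pixels'][200:420,120:440])
E
```

```text
[571.63784952  47.63293357 134.4636943 ] 49.406617761159694 42.20513989290339
[589.89007587  52.75809639 147.33383306] 838 [[589.59909295  37.15522349 137.00176735]
 [592.82244338  58.93262092 156.14698843]]
```

View pics/w7.png

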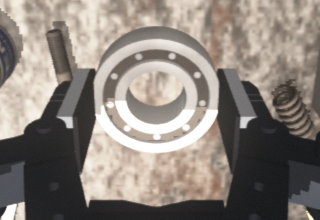

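{"name": "servo_tool", "arguments": {
  "commands": [
    [0, 0, 0, -3, 0.3, 0, 4.5],
    [0, 0, 0, -7, 0.7, 0, 4.5],
    [0, 0, 0, -11, 1.1, 0, 4.5],
    [0, 0, 0, -15, 1.5, 0, 4.5],
    [0, 0, 0, -19, 1.9, 0, 4.5],
    [0, 0, 0, -23, 2.3, 0, 4.5],
    [0, 0, 0, -27, 2.5, 0, 4.5],
    [0, 0, 0, -30, 2.5, 0, 4.5],
    [0, 0, 0, -31.4, 2.5, 0, 4.5],
    [0, 0, 0, -31.4, 2.5, 0, 4.5]
  ]
}}

```text
time: 16.58
ee_pos: [590.4, -273.0, 123.7]
ee_rot: [2.228, 2.212, -0.004]
contact_force: [-0.4, 0.0, -1.5]
opening: 49.2
grasp_force: 42.2
```

{"name": "servo_tool", "arguments": {
  "commands": [
    [0, 0, 0, 0, 0, 0, 4.5],
    [0, 0, 0, 0, 0, 0, 4.5],
    [0, 0, 0, 0, 0, 0.5, 4.5],
    [0, 0, 0, 0, 0, 1, 4.5],
    [0, 0, 0, 0, 0, 1.7, 4.5],
    [0, 0, 0, 0, 0, 2.5, 4.5],
    [0, 0, 0, 0, 0, 3.2, 4.5],
    [0, 0, 0, 0, 0, 3.9, 4.5],
    [0, 0, 0, 0, 0, 4.3, 4.5],
    [0, 0, 0, 0, 0, 4.4, 4.5]
  ]
}}

```text
time: 17.42
ee_pos: [591.7, -266.9, 78.6]
ee_rot: [-2.221, -2.221, 0.001]
contact_force: [0.0, 0.4, -0.4]
opening: 49.7
grasp_force: 42.2
```

{"name": "servo_tool", "arguments": {
  "commands": [
    [0, 0, 0, 0, 0, 0.1, 4.5],
    [0, 0, 0, 0, 0, 0.2, 4.5],
    [0, 0, 0, 0, 0, 0.2, 4.5],
    [0, 0, 0, 0, 0, 0.2, 4.5],
    [0, 0, 0, 0, 0, 0.2, 5.5],
    [0, 0, 0, 0, 0, 0.2, 6.5],
    [0, 0, 0, 0, 0, 0.2, 8.5],
    [0, 0, 0, 0, 0, 0.2, 8.5],
    [0, 0, 0, 0, 0, 0.2, 8.5],
    [0, 0, 0, 0, 0, 0.2, 8.5]
  ]
}}

```text
time: 18.25
ee_pos: [592.1, -267.0, 77.2]
ee_rot: [2.221, 2.221, 0.0]
contact_force: [0.7, -0.7, 0.9]
opening: 85.0
grasp_force: 0.0
```

{"name": "servo_tool", "arguments": {
  "commands": [
    [0, 0, 0, 0, 0, -1, 8.5],
    [0, 0, 0, 0, 0, -3, 8.5],
    [0, 0, 0, 0, 0, -5, 8.5],
    [0, 0, 0, 0, 0, -7, 8.5],
    [0, 0, 0, 0, 0, -7.6, 8.5],
    [0, 0, 0, 0, 0, -7.6, 8.5],
    [0, 0, 0, 0, 0, -7.6, 8.5],
    [0, 0, 0, 0, 0, -7.6, 8.5],
    [0, 0, 0, 0, 0, -7.6, 8.5],
    [0, 0, 0, 0, 0, -7.6, 8.5]
  ]
}}

```text
time: 19.08
ee_pos: [591.3, -266.7, 151.9]
ee_rot: [-2.22, -2.22, 0.002]
contact_force: [-1.1, 0.2, -0.7]
opening: 84.9
grasp_force: 0.0
```

```bash
python3 - <<'E'
from h import *
d=grab('wrist');print(monitor.sense()['ee_pos'])
print('ball',zfit(d,(592,-267),30,83,93,88),'sleeve',zfit(d,(592,-267),30,44,53,48))
c=cloud(d);m=(np.hypot(c[...,0]-592,c[...,1]+267)<26)&(c[...,2]>80); print(np.median(c[m],0),np.percentile(c[m][:,2],[5,95]))
A,B=c[m][:,:2]-c[m][:,:2].mean(0),c[m][:,2]; m2=abs(B-np.median(B))<4; print('slope',np.linalg.lstsq(np.c_[A[m2],np.ones(m2.sum())],B[m2],rcond=None)[0])
g=grab('side');print(g['pixels'].shape)
# spanner from scene0/side0/w1
for n in ['w1','scene0','side0']:
    d=np.load(n+'.npy',allow_pickle=True).item();c=cloud(d)
    m=(c[...,2]>4)&(c[...,2]<12)&(abs(c[...,0]-430)<35)&(c[...,1]<-90)&(c[...,1]>-290)
    hsv=cv2.cvtColor(d['pixels'],cv2.COLOR_BGR2HSV)
    q=ray(d,np.argwhere(m)[:,::-1],8)[:,:2]; r=cv2.minAreaRect(np.float32(q)); print(n,r,len(q))
E
```

```text
[ 591.44981414 -266.83062678  152.15948903]
ball (array([ 591.1, -266.9]), 25.8, (591.0, -266.8, 26.3), 247) sleeve (array([ 592.7, -262. ]), 17.5, (593.7, -251.7, 17.0), 106)
[ 591.62743383 -256.43910463   87.98948273] [ 84.73474937 230.46767601]
slope [-7.39070918e-04  3.39745612e-03  8.71315961e+01]
(420, 560, 3)
w1 ((429.79449462890625, -186.4456787109375), (146.27244567871094, 25.461219787597656), 85.31763458251953) 2090
scene0 ((424.3465576171875, -206.6823272705078), (58.54591751098633, 173.6183319091797), 5.2572526931762695) 265
side0 ((429.5808410644531, -186.62252807617188), (68.43851470947266, 195.85089111328125), 0.15698033571243286) 255
```

{"name": "servo_tool", "arguments": {
  "commands": [
    [0, 0, 0, 1, -2, 0, 8.5],
    [0, 0, 0, 2.5, -5, 0, 8.5],
    [0, 0, 0, 4, -8, 0, 8.5],
    [0, 0, 0, 5.5, -11, 0, 8.5],
    [0, 0, 0, 7, -14, 0, 8.5],
    [0, 0, 0, 7.9, -16.2, 0, 8.5],
    [0, 0, 0, 7.9, -16.2, 0, 8.5],
    [0, 0, 0, 7.9, -16.2, 0, 8.5],
    [0, 0, 0, 7.9, -16.2, 0, 8.5],
    [0, 0, 0, 7.9, -16.2, 0, 8.5]
  ]
}}

```text
time: 20.02
ee_pos: [431.1, -188.5, 153.6]
ee_rot: [2.221, 2.221, 0.001]
contact_force: [0.6, 0.5, -0.8]
opening: 85.2
grasp_force: 0.0
```

```bash
python3 - <<'E'
from h import *
s=monitor.sense();d=grab('wrist');np.save('w8.npy',d,allow_pickle=True);print(s['ee_pos'],s['joint_pos'].round(2))
c=cloud(d)
m=((c[...,2]>4)&(c[...,2]<12)&(abs(c[...,0]-430)<35)&(c[...,1]<-90)&(c[...,1]>-290)).astype('u1')
m=cv2.morphologyEx(m,cv2.MORPH_OPEN,np.ones((2,2)))
q=ray(d,np.argwhere(m)[:,::-1],8)[:,:2]; print(cv2.minAreaRect(np.float32(q)),len(q))
for y in range(-280,-90,12):
    k=q[abs(q[:,1]-y)<2]; print(y,k[:,0].min().round(1) if len(k) else '',k[:,0].max().round(1) if len(k) else '')
cv2.imwrite('pics/w8.png',d['pixels'])
E
```

```text
[ 431.13737351 -188.49926875  153.55182304] [ 0.33 -0.    0.02  1.98  0.    1.16  0.36]
((432.3493957519531, -192.86727905273438), (154.54246520996094, 25.528886795043945), 89.16312408447266) 2469
-280  
-268 421.1 442.4
-256 418.6 444.0
-244 423.0 437.2
-232 427.2 436.3
-220 428.8 436.2
-208 428.9 436.1
-196 428.9 436.9
-184 429.7 436.8
-172 429.7 437.5
-160 429.7 437.4
-148 429.7 439.6
-136 425.2 443.9
-124 422.3 446.0
-112  
-100
```

View pics/w8.png

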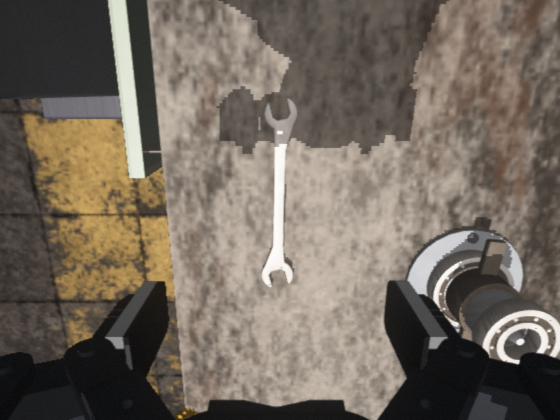

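{"name": "servo_tool", "arguments": {
  "commands": [
    [0, 0, 0, -0.2, 0.1, 3, 7],
    [0, 0, 0, -0.4, 0.2, 6, 6],
    [0, 0, 0, -0.4, 0.2, 9, 5],
    [0, 0, 0, -0.4, 0.2, 12, 4],
    [0, 0, 0, -0.4, 0.2, 14, 4],
    [0, 0, 0, -0.4, 0.2, 14.8, 4],
    [0, 0, 0, -0.4, 0.2, 15.1, 4],
    [0, 0, 0, -0.4, 0.2, 15.1, 4],
    [0, 0, 0, -0.4, 0.2, 15.1, 4],
    [0, 0, 0, -0.4, 0.2, 15.1, 4]
  ]
}}

```text
time: 20.9
ee_pos: [433.5, -192.6, 3.8]
ee_rot: [2.22, 2.219, 0.002]
contact_force: [-0.4, 0.4, -0.6]
opening: 39.9
grasp_force: 0.0
```

{"name": "servo_tool", "arguments": {
  "commands": [
    [0, 0, 0, 0, 0, 0.1, 3],
    [0, 0, 0, 0, 0, 0.1, 2],
    [0, 0, 0, 0, 0, 0.1, 1],
    [0, 0, 0, 0, 0, 0.1, 0.6],
    [0, 0, 0, 0, 0, 0.1, 0.6],
    [0, 0, 0, 0, 0, 0.1, 0.6],
    [0, 0, 0, 0, 0, 0.1, 0.6],
    [0, 0, 0, 0, 0, 0.1, 0.6],
    [0, 0, 0, 0, 0, 0.1, 0.6],
    [0, 0, 0, 0, 0, 0.1, 0.6]
  ]
}}

```text
time: 21.73
ee_pos: [432.6, -192.2, 2.1]
ee_rot: [2.22, 2.221, 0.001]
contact_force: [-1.6, 0.6, 5.4]
opening: 7.9
grasp_force: 39.4
```

{"name": "servo_tool", "arguments": {
  "commands": [
    [0, 0, 0, 0, 0, -0.5, 0.6],
    [0, 0, 0, 0, 0, -2, 0.6],
    [0, 0, 0, 0, 0, -4, 0.6],
    [0, 0, 0, 0, 0, -6, 0.6],
    [0, 0, 0, 0, 0, -8, 0.6],
    [0, 0, 0, 0, 0, -10, 0.6],
    [0, 0, 0, 0, 0, -10, 0.6],
    [0, 0, 0, 0, 0, -10, 0.6],
    [0, 0, 0, 0, 0, -10, 0.6],
    [0, 0, 0, 0, 0, -10, 0.6]
  ]
}}

```text
time: 22.57
ee_pos: [430.8, -191.6, 99.8]
ee_rot: [-2.22, -2.22, 0.002]
contact_force: [0.2, 0.3, -1.6]
opening: 7.9
grasp_force: 39.1
```

```bash
python3 - <<'E'
from h import *
s=monitor.sense();p=s['ee_pos'];d=grab('wrist');cv2.imwrite('pics/w9.png',d['pixels']);print(p)
c=cloud(d); m=(abs(c[...,2]-p[2]-6)<12)&(abs(c[...,0]-p[0])<16)&(abs(c[...,1]-p[1])<100)
k=c[m]; print(m.sum(),np.percentile(k,[1,50,99],axis=0).round(1))
for y in range(-90,100,15):
    q=k[abs(k[:,1]-p[1]-y)<4]; print(y,len(q),np.median(q,0).round(1) if len(q) else '')
E
```

```text
[ 430.84022163 -191.5816644    99.79949715]
9041 [[ 417.3 -248.7  100.8]
 [ 430.7 -170.4  105.2]
 [ 444.2 -117.1  116.8]]
-90 0 
-75 0 
-60 186 [ 432.6 -248.7  104.4]
-45 395 [ 427.6 -236.8  104.8]
-30 288 [ 429.4 -221.5  104.9]
-15 304 [ 429.8 -206.4  104.9]
0 376 [ 430.3 -191.6  105. ]
15 948 [ 430.3 -179.8  106.4]
30 432 [ 430.8 -161.5  105.2]
45 587 [ 432.1 -146.3  105.3]
60 1186 [ 432.4 -131.3  105.3]
75 332 [ 438.2 -118.4  105.2]
90 0
```

View pics/w9.png

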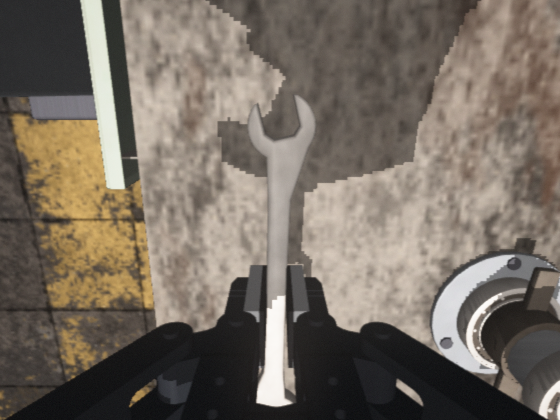

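{"name": "servo_tool", "arguments": {
  "commands": [
    [0, 0, 1, 3, 0, 0, 0.6],
    [0, 0, 2, 7, 0, 0, 0.6],
    [0, 0, 3, 11, 0, 0, 0.6],
    [0, 0, 4, 15, 0, 0, 0.6],
    [0, 0, 6, 19, 0.1, 0, 0.6],
    [0, 0, 8, 23, 0.1, 0, 0.6],
    [0, 0, 10, 27, 0.2, 0, 0.6],
    [0, 0, 11, 31, 0.3, 0, 0.6],
    [0, 0, 11, 34, 0.3, 0, 0.6],
    [0, 0, 11, 36.9, 0.3, 0, 0.6]
  ]
}}

```text
time: 23.45
ee_pos: [433.9, 179.2, 100.4]
ee_rot: [-2.422, -2.0, 0.002]
contact_force: [1.3, -0.7, -1.3]
opening: 8.0
grasp_force: 39.1
```

{"name": "servo_tool", "arguments": {
  "commands": [
    [0, 0, 0, 0, 0, 0, 0.6],
    [0, 0, 0, 0, 0, 0.5, 0.6],
    [0, 0, 0, 0, 0, 1.5, 0.6],
    [0, 0, 0, 0, 0, 2.5, 0.6],
    [0, 0, 0, 0, 0, 3.5, 0.6],
    [0, 0, 0, 0, 0, 4.5, 0.6],
    [0, 0, 0, 0, 0, 5, 0.6],
    [0, 0, 0, 0, 0, 5, 0.6],
    [0, 0, 0, 0, 0, 5, 0.6],
    [0, 0, 0, 0, 0, 5, 0.6]
  ]
}}

```text
time: 24.28
ee_pos: [435.4, 177.0, 51.6]
ee_rot: [2.424, 1.998, 0.001]
contact_force: [0.1, -0.2, -0.7]
opening: 7.8
grasp_force: 39.1
```

```bash
python3 - <<'E'
from h import *
s=monitor.sense();p=s['ee_pos'];d=grab('wrist');cv2.imwrite('pics/w10.png',d['pixels']);print(p)
print(R.from_rotvec(s['ee_rot']).as_matrix().round(3))
c=cloud(d); m=(abs(c[...,2]-p[2]-6)<4)&(np.hypot(c[...,0]-p[0],c[...,1]-p[1])<100)
k=c[m]; print(k[k[:,1].argmax()], k[:,1].min())
for y in (25,35,45,55):
    q=k[abs(k[:,1]-p[1]-y)<3]; print(y,np.percentile(q,[3,97],axis=0)[:,0].mean() if len(q) else '')
m=((c[...,2]>10.5)&(c[...,2]<18)&(c[...,0]<520)&(c[...,1]>40)).astype('u1')
m=cv2.morphologyEx(m,cv2.MORPH_OPEN,np.ones((3,3)))
print(cv2.minAreaRect(np.float32(ray(d,np.argwhere(m)[:,::-1],14)[:,:2])),m.sum())
E
```

```text
[435.41967985 177.03343393  51.64222471]
[[ 0.191  0.982  0.001]
 [ 0.982 -0.191  0.   ]
 [ 0.     0.001 -1.   ]]
[455.42396212 251.9387731   53.69489122] 117.33762392446621
25 440.13672535754097
35 442.3036655218665
45 445.79788041955385
55 449.03127410647545
((434.8683166503906, 178.52548217773438), (184.91209411621094, 83.49909210205078), 77.45841217041016) 18694
```

View pics/w10.png

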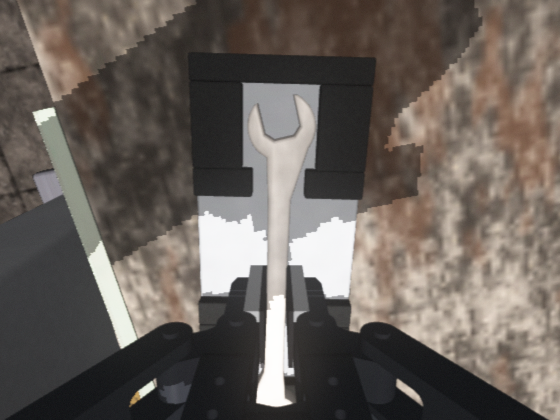

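{"name": "servo_tool", "arguments": {
  "commands": [
    [0, 0, 0, -0.1, 0, 0.7, 0.6],
    [0, 0, 0, -0.1, 0, 1.4, 0.6],
    [0, 0, 0, -0.1, 0, 2.1, 0.6],
    [0, 0, 0, -0.1, 0, 2.7, 0.6],
    [0, 0, 0, -0.1, 0, 3.2, 0.6],
    [0, 0, 0, -0.1, 0, 3.7, 0.6],
    [0, 0, 0, -0.1, 0, 4.1, 0.6],
    [0, 0, 0, -0.1, 0, 4.3, 0.6],
    [0, 0, 0, -0.1, 0, 4.3, 0.6],
    [0, 0, 0, -0.1, 0, 4.3, 0.6]
  ]
}}

```text
time: 25.17
ee_pos: [435.0, 176.1, 8.3]
ee_rot: [2.424, 1.998, 0.001]
contact_force: [0.2, -0.1, -0.5]
opening: 7.9
grasp_force: 39.1
```

{"name": "servo_tool", "arguments": {
  "commands": [
    [0, 0, 0, 0, 0, 0.1, 0.6],
    [0, 0, 0, 0, 0, 0.1, 0.6],
    [0, 0, 0, 0, 0, 0.1, 1.2],
    [0, 0, 0, 0, 0, 0.1, 2],
    [0, 0, 0, 0, 0, 0.1, 3],
    [0, 0, 0, 0, 0, 0.1, 4],
    [0, 0, 0, 0, 0, 0.1, 4],
    [0, 0, 0, 0, 0, 0.1, 4],
    [0, 0, 0, 0, 0, 0.1, 4],
    [0, 0, 0, 0, 0, 0.1, 4]
  ]
}}

```text
time: 26.0
ee_pos: [434.8, 176.0, 7.3]
ee_rot: [2.424, 1.998, 0.0]
contact_force: [0.3, -0.8, 0.2]
opening: 40.4
grasp_force: 0.0
```

{"name": "servo_tool", "arguments": {
  "commands": [
    [0, 0, 0, 0, 0, -1, 4],
    [0, 0, 0, 0, 0, -3, 4],
    [0, 0, 0, 0, 0, -6, 4],
    [0, 0, 0, 0, 0, -9, 4],
    [0, 0, 0, 0, 0, -12, 4],
    [0, 0, 0, 0, 0, -14, 4],
    [0, 0, 0, 0, 0, -14, 4],
    [0, 0, 0, 0, 0, -14, 4],
    [0, 0, 0, 0, 0, -14, 4],
    [0, 0, 0, 0, 0, -14, 4]
  ]
}}

```text
time: 26.83
ee_pos: [433.9, 175.6, 146.2]
ee_rot: [-2.423, -1.998, 0.003]
contact_force: [-0.1, 0.5, -0.4]
opening: 39.9
grasp_force: 0.0
```

```bash
python3 - <<'E'
from h import *
s=monitor.sense();d=grab('wrist');e=grab('scene');print(s['ee_pos'],s['contact_force'])
c=cloud(d)
k=c[(abs(c[...,0]-435)<100)&(abs(c[...,1]-176)<110)&(c[...,2]<40)]
a=np.r_[0.217,0.976]; t=(k[:,:2]-[434.6,175.6])@a; w=(k[:,:2]-[434.6,175.6])@[0.976,-0.217]
for y in (-50,-30,-15,0,15,30,50):
    q=(abs(t-y)<3)&(abs(w)<12)&(k[:,2]>11.5); print(y,q.sum(),np.median(w[q]).round(1),np.median(k[q,2]).round(1))
D=grab('side')
for n,dd in (('scene',e),('side',D)): print(n,'ball',zfit(dd,(592,-267),30,83,93,88),'tin',zfit(dd,(428,9),40,33,41,37))
cv2.imwrite('pics/fin.png',np.hstack([cv2.resize(d['pixels'],(400,300)),cv2.resize(e['pixels'][100:310,150:430],(400,300))]))
E
```

```text
[433.89417011 175.62367845 146.21223802] [-0.10021472  0.48980533 -0.40597603]
-50 114 -2.1 13.3
-30 74 -1.0 13.5
-15 80 -0.7 13.4
0 74 -0.7 13.3
15 87 -0.8 13.2
30 96 -0.8 13.3
50 145 0.4 13.3
scene ball (array([ 591.3, -270.4]), 25.5, (590.3, -270.6, 28.2), 59) tin (array([405.3,  -9.3]), 7.8, (406.2, -9.7, 10.6), 17)Traceback (most recent call last):
  File "<stdin>", line 9, in <module>
  File "h.py", line 26, in zfit
    k=max(cv2.findContours(m,cv2.RETR_EXTERNAL,cv2.CHAIN_APPROX_NONE)[0],key=len)[:,0]
      ~~~^^^^^^^^^^^^^^^^^^^^^^^^^^^^^^^^^^^^^^^^^^^^^^^^^^^^^^^^^^^^^^^^^^^^^^^^
ValueError: max() iterable argument is empty
```

The spanner lies flat: its top is at about 13.4 mm along its whole length and within 1 mm of the tray's middle. The stack's ball bearing was measured flat at 88 mm. Handing in.

```bash
python3 -c "
from rig import arm
print(arm.close_job())"
```

```text
the job is handed in; nothing more can be done
None
```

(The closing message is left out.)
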